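# Load the grinding jar on the bench jar mill

## Task

Slowly roll the lying porcelain grinding jar up the mill's loading ramp, keeping your fingers against it from behind so that it never runs free or back down the slope, until it drops into its seat between the two rollers; do not lift it. Then push the mill's sliding end stop along its track until its pad is up against the end of the jar, and leave everything else on the bench alone.

Things in the scene. Friction and masses are not known exactly. Their poses are not given: they have to be found in the camera images.
- mill: the jar mill, fixed to the bench, 0.40 m long. Origin on the bench under the middle of its lane; x parallel to the rollers, away from the white motor housing; y horizontal, up the ramp; z up. Housing: x -156 to -71, y 60 to 240 mm, 112 mm high with its knob. Rear guard bar at y 229, top at 99 mm. Bearing plates at the rollers' ends, x +-68 mm, 52 mm high, keep the jar on the rollers
- seat (a point): where the centre of the seated jar lies, between the two rubber rollers: y 148, z 76 mm in the mill's frame. The rollers are 30 mm thick, axles at y 115 and 181, 26 mm above the bench; one turns freely, one stiffly. To get over the first roller the jar's centre must pass y 118 mm, at height 87 mm; it then drops 11 mm into the seat by itself
- ramp: loading ramp, bare aluminium sheet fixed to the mill, 138 mm wide, 269 mm long, rising 9 degrees. Origin mid-nose, where the deck meets the bench (mill y -160 mm); x as the mill's, y up along the deck, z square to it, deck at z 0. Its top end, mill y 106 mm, is 42 mm above the bench. Side flanges 14 mm high, 65 mm either side of the middle, flare to 78 mm at the nose and guide the jar in
- jar: glazed, slippery porcelain grinding jar lying on the bench before the ramp's nose: a cylinder 90 mm in diameter, 110 mm long, steel lid at its -x end, about 0.9 kg, rolls freely. Origin at its centre, 45 mm above what it lies on; x is the cylinder's axis, the plain bottom end at x +55 mm; y and z turn as it rolls. It starts nearly but not exactly square to the ramp and up to 9 mm off its middle
- end_stop (a joint): the sliding end stop on its track beyond the rollers' +x ends, travel in m towards the jar (-x of the mill): 0 = fully back (pad 95 mm from the mill's middle), up to 0.058. Friction holds it where it is left; it takes about 3 N to push
- stop_pad (a point): middle of the end stop's round pad face (32 mm across), which faces the jar's bottom end, 76 mm above the bench, at y = 148 mm of the mill
- stop_back (a point): middle of the end stop's back face at the same height, 55 mm behind the pad face (+x of the mill). The back face is the outer side of an upright aluminium column, 40 mm wide (along y), 20 mm thick, from 26 to 100 mm above the bench: push here
- beaker: a glass beaker, 68 mm across, 90 mm tall; origin under its middle; not part of the job
- small_jar: a small capped porcelain jar, 52 mm across, 62 mm tall, standing upright; origin under its middle; not part of the job
- brush: a bench brush 160 mm long, lying flat; not part of the job
- sieve: a round steel test sieve, 200 mm across, 45 mm tall; origin under its middle; not part of the job
- reagent_bottle: an amber reagent bottle, 68 mm across, 150 mm tall; origin under its middle; not part of the job
- mortar: a porcelain mortar, 104 mm across, 58 mm tall; origin under its middle; not part of the job
- tube_rack: a rack of test tubes, 60 x 200 mm, 117 mm tall; origin under its middle; not part of the job
Not all that is in view belongs to the job. Leave any pink or red look-alike of the jar alone.

How it is judged:
By the outcome, as a careful person would: the job done as asked, in the order asked, and still so for the second after the job is handed in, with the robot touching nothing.
It also fails if it takes over 64 s, if anything falls off the work surface, if the arm or the gripper's body presses on something with over 40 N, if the wrist force passes 120 N, or if a joint passes its speed limit or range.

## Robot

A 7-joint arm with a two-finger parallel gripper is mounted at the origin on the work surface. World frame = base frame: x ahead of the robot, y to its left, z up, the work surface at z = 0. Lengths are in m, angles in rad, forces in N, time in s.
With the tool pointing down it reaches from about 0.4 to 0.85 m from the base axis. Payload 4.5 kg.
Tool frame: the origin (TCP) lies on the centre line of the jaws, within the pads' length; the fingertips stand 25 mm ahead of it and the grasp point (between the pads) lies 6 mm ahead of it; z points along the fingers, y is the direction in which the jaws open and shut (so a half turn about z gives the same grasp; the last joint's range is limited). The gripper opens to 88 mm and grips with 3 to 60 N. Pads are 18 mm wide; open, the fingers measure 123 mm over their backs; the gripper's body (75 mm by 187 mm) begins 45 mm behind the grasp point.
Start: joints at [-1.262, 0.689, -0.195, 1.565, 0.157, 0.902, -0.215], TCP at [0.17, 0.602, 0.264] pointing down, gripper open.
Joint ranges: [-3.01, 3.01], [-0.46, 2.08], [-1.47, 1.51], [0.13, 2.56], [-1, 4.14], [0.04, 2.09], [-2.66, 2.66]. Speed limits (rad/s): [2.57, 2.57, 3.14, 3.14, 3.14, 3.14, 3.14].

## Interface

Orientations are given as a unit quaternion [x, y, z, w].
In Python, from plant import r, eyes gives the robot as it stands.
- The arm moves only by the tool servo_tool, never from a script. Its argument "deltas" is a list of rows, each an object of numbers: "dx", "dy", "dz": the shift along the tool's x, y, z in units of 60 mm (1.0 is 60 mm); "ax", "ay", "az": the turn, a rotation vector about the tool's x, y, z in units of 6 degrees (1.0 is 6 degrees); "hand": the finger opening in mm, from 0 to 88.1. A call has 1 to 10 rows; each row is the pose to reach, as a shift and turn from the pose commanded when the call began, along the tool's axes at that moment; what a row does not reach only later rows make up. A row lasts 1/8 s, in which the tool goes at most 62.5 mm and 10.7 degrees, less where a joint would pass 70% of its speed; a pose out of reach is approached as far as the arm can. A call with a gripper value outside its range is refused whole. The fingers move at their own pace and stop on an object; "newtons" is the grip in N (left out, the last holds). Time passes only in rows, so rows that repeat a pose let the fingers close. It gives the time, the measured TCP pose, the force and the opening at its end, in the units of the state.
- r.get_state(): the state, without advancing time (a new reading comes with each control period).
- eyes.snapshot(name): name is "side" or "top" or "wrist"; returns (picture, depth): 480x640x3 uint8, red, green, blue; 480x640 float32, m along the optical axis (not along the pixel's ray), 0 where there is no reading.
- eyes.camera_model(name): a dict with "fx", "fy", "cx", "cy" (pixels), "pose" (4x4, takes a point from camera to world coordinates). Camera axes: x right, y up, looking along -z (the intrinsics and any distortion apply to the point x, -y, -z); pixel columns grow to the right and rows downward; lengths in m; the calibration is good to about 2 mm. A picture is of the moment at which its call begins: read the wrist's pose just before it. camera_model takes no time and is no camera call; for the wrist camera it gives the pose at the moment of the call.
- r.finish_job(): hands the job in, once; it reports no verdict.
The state is a dict: "clock": time; "q": joint angles; "qd": joint speeds; "joint_torque": joint torques, N m; "tool_pos": TCP position; "eef_rot": TCP orientation; "contact_force": force on the tool from outside, world axes, zero at the start; "moment": the same for the moment, N m; "opening": opening from 0.0 (shut) to 1.0 (fully open).
Only numpy, scipy, OpenCV 4.12 (cv2) and the standard library are available. Lean on these libraries where they do the work, as an engineer would, in place of code of your own. Each camera call takes 0.05 s, during which the arm holds its last target.

## Working session

There is one attempt and no reset: what is moved stays moved. The work goes in short steps, Python scripts to look and compute and a tool call to move; the robot and the scene stay as the last step left them, time stands still between calls to the robot, and variables do not carry over. Pictures are saved under pics/ and viewed, and the job is handed in when it is done.

Besides the shell and the picture viewer there is one more tool, called in YAML: its name, and indented under it one key for each argument. servo_tool: Moves the arm, as the interface text tells. Its arguments: {"type":"object","properties":{"deltas":{"type":"array","items":{"type":"object","properties":{"dx":{"type":"number"},"dy":{"type":"number"},"dz":{"type":"number"},"ax":{"type":"number"},"ay":{"type":"number"},"az":{"type":"number"},"hand":{"type":"number"}}}},"newtons":{"type":"number"}},"required":["deltas"]}

```bash
ls; mkdir -p pics
cat > h.py <<'E'
import numpy as np, cv2
from plant import r, eyes
def snap(n,f):
    m=eyes.camera_model(n); p,d=eyes.snapshot(n)
    cv2.imwrite(f'pics/{f}.png',p[:,:,::-1]); np.savez(f'pics/{f}.npz',d=d,p=p,K=[m['fx'],m['fy'],m['cx'],m['cy']],T=m['pose']); return m
def cloud(f):
    z=np.load(f'pics/{f}.npz'); fx,fy,cx,cy=z['K']; d=z['d']; v,u=np.mgrid[:480,:640]
    c=np.stack([(u-cx)/fx*d,-(v-cy)/fy*d,-d,np.ones_like(d)],-1)
    w=c@z['T'].T; w=w[...,:3]; w[d==0]=np.nan; return w,z['p']
E
python3 - <<'E'
from h import *
for n in('top','side'):
    m=snap(n,n+'0'); print(n,{k:(np.round(v,3).tolist()) for k,v in m.items()})
print(r.get_state())
E
```

```text
pics
top {'fx': 584.138, 'fy': 584.138, 'cx': 306.857, 'cy': 240.494, 'pose': [[-0.008, 0.983, -0.182, 0.243], [-1.0, -0.008, 0.002, -0.011], [0.001, 0.182, 0.983, 1.716], [0.0, 0.0, 0.0, 1.0]]}
side {'fx': 444.608, 'fy': 444.608, 'cx': 308.753, 'cy': 235.47, 'pose': [[0.955, 0.165, -0.244, 0.243], [-0.295, 0.493, -0.819, -1.022], [-0.015, 0.854, 0.52, 0.696], [0.0, 0.0, 0.0, 1.0]]}
{'clock': 0.1, 'q': array([-1.26222923,  0.68989843, -0.19454939,  1.56621762,  0.15732341,
        0.90249707, -0.21507536]), 'qd': array([-0.00113932, -0.00088515, -0.00070014, -0.00310774, -0.00066825,
       -0.00135543, -0.00045659]), 'joint_torque': array([-3.29101698e-03, -5.28499997e+01, -1.27137333e+00, -1.53838366e+01,
       -5.25383733e-02,  2.00238821e-03,  4.64882567e-05]), 'tool_pos': array([0.16946561, 0.60105125, 0.26299797]), 'eef_rot': array([ 1.36884712e-01,  9.90586652e-01, -8.10921595e-04, -5.29252544e-05]), 'contact_force': array([0.06420514, 0.23574796, 0.761675  ]), 'moment': array([-0.01042673,  0.00410683,  0.00820361]), 'opening': 1.0004431250237735}
```

View pics/top0.png

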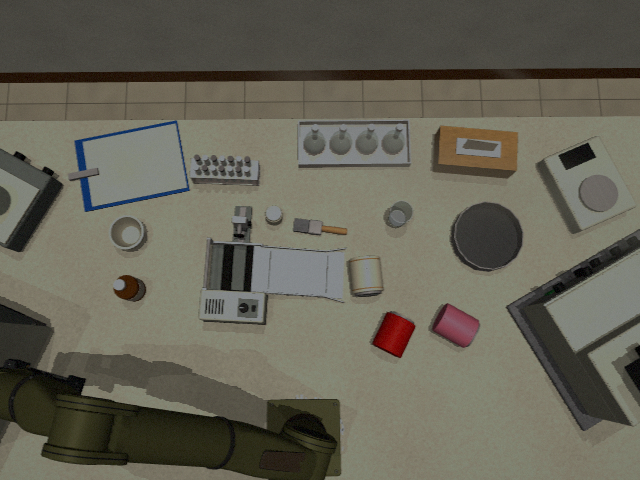

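View pics/side0.png

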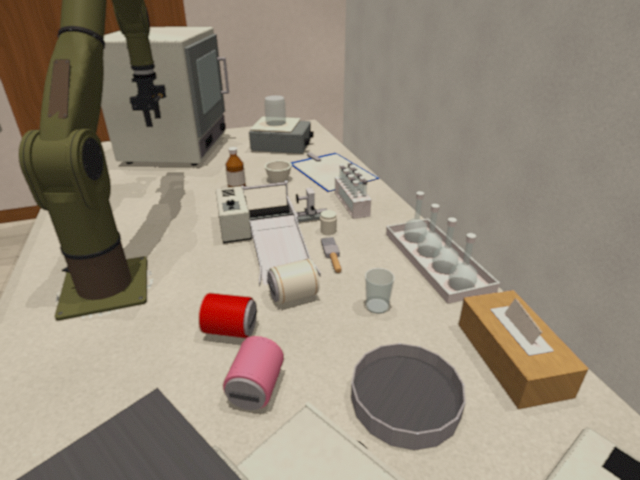

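Run:
```python
from h import *
w,p=cloud('top0')
np.set_printoptions(precision=3,suppress=True)
for n,(u,v) in dict(jarc=(366,276),jL=(352,276),jR=(380,276),jtop=(366,258),jbot=(366,294),noseT=(343,250),noseB=(343,300),deck=(300,272),decktop=(258,272),roll1=(246,268),roll2=(225,268),guard=(209,265),stop=(242,215),stopb=(242,207),hous=(233,300),brushL=(295,226),brushR=(345,231),sj=(274,214)).items(): print(n,w[v,u])
im=p[:,:,::-1][190:335,185:400]; cv2.imwrite('pics/c0.png',cv2.resize(im,None,fx=3.7,fy=3.7,interpolation=cv2.INTER_CUBIC))
h=w[190:335:6,195:395:5,2]
print((h*1000)[:, :].astype(int))
```

```text
jarc [ 0.441 -0.18   0.092]
jL [ 0.445 -0.142  0.068]
jR [ 0.444 -0.222  0.068]
jtop [ 0.493 -0.181  0.088]
jbot [ 0.395 -0.183  0.051]
noseT [ 0.531 -0.123  0.001]
noseB [ 0.382 -0.12  -0.001]
deck [0.463 0.006 0.025]
decktop [0.463 0.128 0.03 ]
roll1 [0.473 0.161 0.044]
roll2 [0.474 0.222 0.042]
guard [0.489 0.275 0.   ]
stop [0.634 0.176 0.029]
stopb [0.657 0.176 0.034]
hous [0.377 0.191 0.095]
brushL [0.602 0.02  0.014]
brushR [ 0.585 -0.129  0.017]
sj [0.628 0.08  0.064]
[[                  -5                   -1                    0
                    -2                    5                    0
  -9223372036854775808                   -1                   -2
                    -6                    5                    5
                    -3                    5                   -2
                     2                  -11                   -1
                     6                   -7                   -1
                     0                   -2                   -5
                    -2                    4                   -9
                    -2            
[... 20466 characters left out ...]
       -5                   -7
                    -2                   -6                   -8
                    -2                    2                    0
                     5                   -1                    3
                     3                   -4                    2
                    -2                    2                    3
                    -2                    1                    2
                    -1                    0                    0
                     1                   -1                    0
                     0                   71                   81
                    90]]<stdin>:7: RuntimeWarning: invalid value encountered in cast
```

View pics/c0.png

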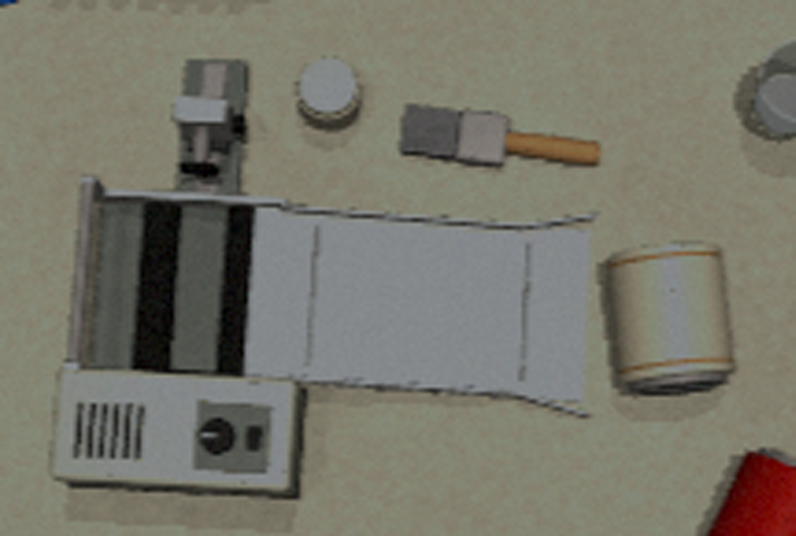

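```bash
cat > fit.py <<'E'
from h import *
from scipy.optimize import least_squares
z=np.load('pics/top0.npz'); K=z['K'];T=z['T']
def proj(P):
    c=(np.c_[P,np.ones(len(P))]@np.linalg.inv(T).T)
    return np.c_[K[0]*c[:,0]/-c[:,2]+K[2], K[1]*-c[:,1]/-c[:,2]+K[3]]
px=lambda a:np.array([[(u+.5)/3.7-.5+185,(v+.5)/3.7-.5+190] for u,v in a])
# crop px, model mm
C=[((597,214),(78,-160,14)),((587,415),(-78,-160,14)),((592,227),(69,-160,0)),
((90,180),(68,229,99)),
((302,382),(-71,60,100)),((60,366),(-71,240,100)),((297,495),(-156,60,100)),((52,482),(-156,240,100)),
((201,100),(150,148,100))]
uv=px([c[0] for c in C]); M=np.array([c[1] for c in C])/1e3
def tr(p,M):
    c,s=np.cos(p[2]),np.sin(p[2]); return np.c_[p[0]+c*M[:,0]-s*M[:,1],p[1]+s*M[:,0]+c*M[:,1],M[:,2]]
s=least_squares(lambda p:(proj(tr(p,M))-uv).ravel(),[.46,.04,0],loss='soft_l1')
print('mill',s.x,'\n',(proj(tr(s.x,M))-uv).round(1).tolist())
p=s.x
for n,m in dict(seat=(0,148,76),nose=(0,-160,0),back=(150,148,76),pad=(95,148,76)).items(): print(n,tr(p,np.array([m])/1e3).round(4))
w,im=cloud('top0')
m=(w[...,2]>.04)&(w[...,0]>.37)&(w[...,0]<.53)&(w[...,1]>-.25)&(w[...,1]<-.1)
q=w[m]; ok=(q[:,0]>.40)&(q[:,0]<.50); Q=q[ok]
def res(a):
    n=np.array([-np.sin(a[1]),np.cos(a[1])]); e=(Q[:,:2]-[.445,a[0]])@n
    return np.hypot(e,Q[:,2]-.045)-.045
j=least_squares(res,[-.18,0],loss='soft_l1',f_scale=.005); print('jar y at x=.445, yaw',j.x,len(Q),np.std(j.fun)); print('x extent',np.percentile(q[:,0],[0,1,99,100]))
E
python3 fit.py
```

```text
mill [ 0.4652812   0.03541202 -0.05352399] 
 [[-0.7, 0.5], [0.2, -1.0], [0.2, 0.8], [0.1, 1.9], [-0.2, -0.7], [0.3, 0.6], [-0.7, -0.3], [0.1, 0.2], [0.7, -3.7]]
seat [[0.4732 0.1832 0.076 ]]
nose [[ 0.4567 -0.1244  0.    ]]
back [[0.623  0.1752 0.076 ]]
pad [[0.5681 0.1781 0.076 ]]
jar y at x=.445, yaw [-0.18298925  0.07842446] 1097 0.0031296230954717093
x extent [0.38850611 0.39175737 0.49907466 0.5025016 ]
```

Run:
```python
from h import *
np.set_printoptions(precision=3,suppress=True)
for f in('top0','side0'):
    w,p=cloud(f)
    m=(w[...,2]>.025)&(w[...,0]>.22)&(w[...,0]<.40)&(w[...,1]>-.34)&(w[...,1]<-.15)
    p=p.astype(int); m&=(p[...,0]>p[...,1]*2)
    q=w[m]; print(f,len(q),np.percentile(q,[1,99],axis=0))
    for y in np.arange(-.32,-.15,.02):
        s=q[abs(q[:,1]-y)<.01]
        if len(s): print(round(y,2),s[:,0].max(),s[:,2].max())
T=np.array([[np.cos(-.0535),-np.sin(-.0535)],[np.sin(-.0535),np.cos(-.0535)]])
print(r.get_state()['tool_pos'],np.array([.4653,.0354])+T@[-.004,-.305])
```

```text
top0 1163 [[ 0.224 -0.308  0.05 ]
 [ 0.336 -0.202  0.096]]
-0.32 0.30534289813118076 0.07133184601846176
-0.3 0.3187042537420076 0.09303024616070688
-0.28 0.3269421337231896 0.0993162727771264
-0.26 0.335981292022319 0.09792007337414788
-0.24 0.34206537212290694 0.09812603212531545
-0.22 0.3205381589099147 0.09459214625061452
-0.2 0.28442735076684794 0.07891665447208962
side0 1761 [[ 0.224 -0.318  0.028]
 [ 0.325 -0.233  0.091]]
-0.32 0.3100840128981197 0.076506958654323
-0.3 0.3188870132733127 0.0879022530787158
-0.28 0.3308910587544299 0.09196624068411985
-0.26 0.3344091426652548 0.09183301266484767
-0.24 0.3063076621649597 0.09173339661923574
-0.22 0.2656794004761529 0.08957051331839039
[0.169 0.601 0.263] [ 0.445 -0.269]
```

```bash
cat >> h.py <<'E'
from scipy.spatial.transform import Rotation as R
MP=np.array([.4653,.0354]);MY=-.0535
def mw(mx,my,z):
    c,s=np.cos(MY),np.sin(MY); return np.array([MP[0]+c*mx-s*my,MP[1]+s*mx+c*my,z])
def wm(p):
    d=np.array(p[:2])-MP; c,s=np.cos(MY),np.sin(MY); return np.array([c*d[0]+s*d[1],-s*d[0]+c*d[1],p[2]])
RT=R.from_matrix(np.array([[-np.sin(MY),np.cos(MY),0],[np.cos(MY),np.sin(MY),0],[0,0,-1]]).T)
def to(*P,rot=RT):
    s=r.get_state(); R0=R.from_quat(s['eef_rot'])
    for p in P: print('d',(R0.inv().apply(p-s['tool_pos'])/.06).round(3),'a',np.degrees((R0.inv()*rot).as_rotvec()).round(2)/6)
def st():
    s=r.get_state(); print('t',s['clock'],'mill',(wm(s['tool_pos'])*1000).round(1),'F',s['contact_force'].round(2),'op',s['opening'])
E
python3 - <<'E'
from h import *
to(np.array([.40,.35,.26]),np.array([.46,.1,.25]),mw(-4,-305,0.25) if 0 else mw(-.004,-.305,.2),mw(-.004,-.305,.06))
E
```

```text
d [-4.833 -2.985  0.055] a [-1.16666667e-02  1.16666667e-02  1.28883333e+01]
d [-6.925 -6.724  0.228] a [-1.16666667e-02  1.16666667e-02  1.28883333e+01]
d [ -8.352 -12.71    1.072] a [-1.16666667e-02  1.16666667e-02  1.28883333e+01]
d [ -8.352 -12.706   3.405] a [-1.16666667e-02  1.16666667e-02  1.28883333e+01]
```

servo_tool:
  deltas:
    - {"dx": -0.8, "dy": -0.5, "az": 1.5, "hand": 70}
    - {"dx": -1.6, "dy": -1.0, "az": 3, "hand": 70}
    - {"dx": -2.4, "dy": -1.5, "az": 4.5, "hand": 70}
    - {"dx": -3.2, "dy": -2.0, "az": 6, "hand": 70}
    - {"dx": -4.0, "dy": -2.5, "az": 7.5, "hand": 70}
    - {"dx": -4.8, "dy": -3.0, "az": 9, "hand": 70}
    - {"dx": -5.3, "dy": -3.8, "az": 10.5, "hand": 70}
    - {"dx": -5.8, "dy": -4.6, "az": 11.7, "hand": 70}
    - {"dx": -6.3, "dy": -5.5, "az": 12.89, "hand": 70}
    - {"dx": -6.7, "dy": -6.4, "dz": 0.1, "az": 12.89, "hand": 70}

```text
schema error: expected keys dx, dy, dz, ax, ay, az, hand
```

Run:
```python
from h import *
st()
to(mw(-.004,-.305,.2),mw(-.004,-.305,.06))
```

```text
t 0.1 mill [-325.7  549.   263. ] F [0.06 0.24 0.76] op 1.0004431250237735
d [ -8.352 -12.71    1.072] a [-1.16666667e-02  1.16666667e-02  1.28883333e+01]
d [ -8.352 -12.706   3.405] a [-1.16666667e-02  1.16666667e-02  1.28883333e+01]
```

All keys are required.

servo_tool:
  deltas:
    - {"dx": -0.8, "dy": -0.5, "dz": 0, "ax": 0, "ay": 0, "az": 1.5, "hand": 70}
    - {"dx": -1.6, "dy": -1.0, "dz": 0, "ax": 0, "ay": 0, "az": 3, "hand": 70}
    - {"dx": -2.4, "dy": -1.5, "dz": 0, "ax": 0, "ay": 0, "az": 4.5, "hand": 70}
    - {"dx": -3.2, "dy": -2.0, "dz": 0, "ax": 0, "ay": 0, "az": 6, "hand": 70}
    - {"dx": -4.0, "dy": -2.5, "dz": 0, "ax": 0, "ay": 0, "az": 7.5, "hand": 70}
    - {"dx": -4.8, "dy": -3.0, "dz": 0, "ax": 0, "ay": 0, "az": 9, "hand": 70}
    - {"dx": -5.3, "dy": -3.8, "dz": 0, "ax": 0, "ay": 0, "az": 10.5, "hand": 70}
    - {"dx": -5.8, "dy": -4.6, "dz": 0, "ax": 0, "ay": 0, "az": 11.7, "hand": 70}
    - {"dx": -6.3, "dy": -5.5, "dz": 0, "ax": 0, "ay": 0, "az": 12.89, "hand": 70}
    - {"dx": -6.7, "dy": -6.4, "dz": 0.1, "ax": 0, "ay": 0, "az": 12.89, "hand": 70}

```text
clock: 1.35
tool_pos: [0.453, 0.1211, 0.2578]
eef_rot: [0.726, 0.687, 0.0, 0.0]
contact_force: [0.1, -0.2, 0.5]
opening: 0.793
```

Run:
```python
from h import *
st()
to(mw(-.004,-.305,.2),mw(-.004,-.305,.06))
```

```text
t 1.35 mill [-16.8  84.9 257.8] F [ 0.1  -0.21  0.5 ] op 0.7928789214196645
d [-6.498  0.221  0.963] a [ 0.01333333 -0.         -0.01333333]
d [-6.498  0.218  3.297] a [ 0.01333333 -0.         -0.01333333]
```

servo_tool:
  deltas:
    - {"dx": -1.0, "dy": 0.03, "dz": 0.15, "ax": 0, "ay": 0, "az": 0, "hand": 70}
    - {"dx": -2.0, "dy": 0.06, "dz": 0.3, "ax": 0, "ay": 0, "az": 0, "hand": 70}
    - {"dx": -3.0, "dy": 0.1, "dz": 0.45, "ax": 0, "ay": 0, "az": 0, "hand": 70}
    - {"dx": -4.0, "dy": 0.14, "dz": 0.6, "ax": 0, "ay": 0, "az": 0, "hand": 70}
    - {"dx": -5.0, "dy": 0.18, "dz": 0.75, "ax": 0, "ay": 0, "az": 0, "hand": 70}
    - {"dx": -6.0, "dy": 0.22, "dz": 0.9, "ax": 0, "ay": 0, "az": 0, "hand": 70}
    - {"dx": -6.5, "dy": 0.22, "dz": 0.96, "ax": 0, "ay": 0, "az": 0, "hand": 70}
    - {"dx": -6.5, "dy": 0.22, "dz": 0.96, "ax": 0, "ay": 0, "az": 0, "hand": 70}

```text
clock: 2.35
tool_pos: [0.4434, -0.2698, 0.1995]
eef_rot: [0.728, 0.686, -0.001, -0.0]
contact_force: [0.4, 1.4, 0.1]
opening: 0.793
```

Run:
```python
from h import *
st()
snap('wrist','w1')
to(mw(-.004,-.305,.06))
```

```text
t 2.35 mill [  -5.5 -306.   199.5] F [0.4  1.39 0.15] op 0.792653259811005
d [-0.027  0.019  2.328] a [-0.00833333 -0.00833333 -0.02      ]
```

View pics/w1.png

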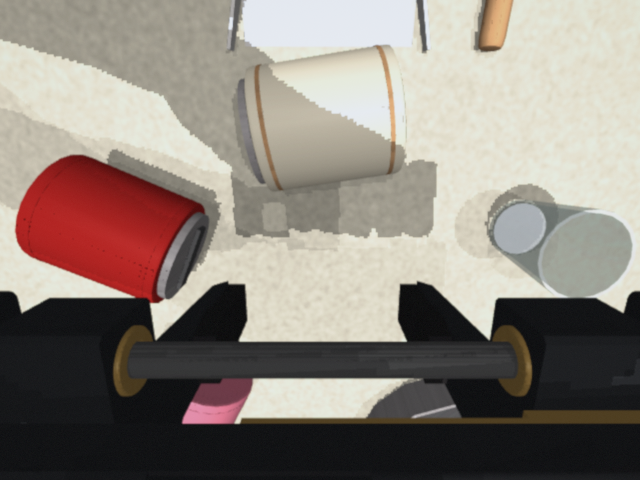

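Run:
```python
from h import *
np.set_printoptions(precision=4,suppress=True)
w,p=cloud('w1')
for u,v in [(250,42),(330,42),(405,42),(330,5)]: 
    a=np.nanmedian(w[v-2:v+3,u-2:u+3].reshape(-1,3),axis=0); print(u,v,a,wm(a)*1000)
m=(w[...,2]>.045)&(w[...,0]>.41)&(w[...,0]<.48)&(w[...,1]>-.25)&(w[...,1]<-.1)
Q=w[m]
from scipy.optimize import least_squares
j=least_squares(lambda a:np.hypot((Q[:,:2]-[.445,a[0]])@[-np.sin(a[1]),np.cos(a[1])],Q[:,2]-a[2])-.045,[-.18,0,.045],loss='soft_l1',f_scale=.004);print(j.x,wm([.445,j.x[0],0])*1000,len(Q))
M=w[(w[...,2]>.05)&(w[...,1]>-.25)&(w[...,0]>.36)&(w[...,0]<.53)&(w[...,1]<-.1)]; print(np.percentile(M[:,0],[.5,99.5]))
z=np.load('pics/w1.npz');T=z['T'];K=z['K']
for P in [(.078,-.160,.014),(-.078,-.160,.014),(.069,-.16,0),(-.069,-.16,0)]:
    c=np.linalg.inv(T)@np.r_[mw(*P),1]; print(P,K[0]*c[0]/-c[2]+K[2],K[1]*c[1]/c[2]+K[3])
```

```text
250 42 [ 0.3916 -0.1152  0.0002] [ -65.5183 -154.308     0.2345]
330 42 [ 0.4577 -0.119  -0.0001] [   0.6536 -154.5578   -0.1349]
405 42 [ 0.5195 -0.1229  0.0005] [  62.6377 -155.2004    0.4951]
330 5 [ 0.4589 -0.0939  0.0042] [   0.5727 -129.4607    4.1674]
[-0.2257  0.254   0.2238] [  -6.3075 -261.8365    0.    ] 49802
[0.3673 0.5087]
(0.078, -0.16, 0.014) 427.99381152452395 43.746031257164105
(-0.078, -0.16, 0.014) 231.11249639365775 45.165012104047065
(0.069, -0.16, 0) 412.1936087632656 48.61111430456458
(-0.069, -0.16, 0) 246.1902181756368 49.80377761975072
```

servo_tool:
  deltas:
    - {"dx": 0, "dy": 0.02, "dz": 0.8, "ax": 0, "ay": 0, "az": 0, "hand": 70}
    - {"dx": 0, "dy": 0.02, "dz": 1.6, "ax": 0, "ay": 0, "az": 0, "hand": 70}
    - {"dx": 0, "dy": 0.02, "dz": 2.3, "ax": 0, "ay": 0, "az": 0, "hand": 70}
    - {"dx": 0.05, "dy": 0.02, "dz": 2.35, "ax": 0, "ay": 0, "az": 0, "hand": 70}
    - {"dx": 0.1, "dy": 0.02, "dz": 2.35, "ax": 0, "ay": 0, "az": 0, "hand": 70}

```text
clock: 3.02
tool_pos: [0.4468, -0.2599, 0.0601]
eef_rot: [0.725, 0.688, 0.0, 0.0]
contact_force: [0.4, 0.2, -0.1]
opening: 0.798
```

servo_tool:
  deltas:
    - {"dx": 0.05, "dy": 0, "dz": 0, "ax": 0, "ay": 0, "az": 0, "hand": 70}
    - {"dx": 0.1, "dy": 0, "dz": 0, "ax": 0, "ay": 0, "az": 0, "hand": 70}
    - {"dx": 0.15, "dy": 0, "dz": 0, "ax": 0, "ay": 0, "az": 0, "hand": 70}
    - {"dx": 0.19, "dy": 0, "dz": 0, "ax": 0, "ay": 0, "az": 0, "hand": 70}
    - {"dx": 0.22, "dy": 0, "dz": 0, "ax": 0, "ay": 0, "az": 0, "hand": 70}
    - {"dx": 0.25, "dy": 0, "dz": 0, "ax": 0, "ay": 0, "az": 0, "hand": 70}
    - {"dx": 0.28, "dy": 0, "dz": 0, "ax": 0, "ay": 0, "az": 0, "hand": 70}
    - {"dx": 0.31, "dy": 0, "dz": 0, "ax": 0, "ay": 0, "az": 0, "hand": 70}
    - {"dx": 0.34, "dy": 0, "dz": 0, "ax": 0, "ay": 0, "az": 0, "hand": 70}
    - {"dx": 0.37, "dy": 0, "dz": 0, "ax": 0, "ay": 0, "az": 0, "hand": 70}

```text
clock: 4.28
tool_pos: [0.4467, -0.2395, 0.0591]
eef_rot: [0.726, 0.688, -0.0, -0.0]
contact_force: [-2.2, -1.9, 2.3]
opening: 0.798
```

Run:
```python
from h import *
st()
snap('wrist','w2')
to(mw(-.004,-.270,.06))
```

```text
t 4.275 mill [  -3.8 -275.5   59.1] F [-2.19 -1.89  2.3 ] op 0.7981068596270998
d [ 0.085 -0.002 -0.015] a [-0.00833333  0.         -0.005     ]
```

View pics/w2.png

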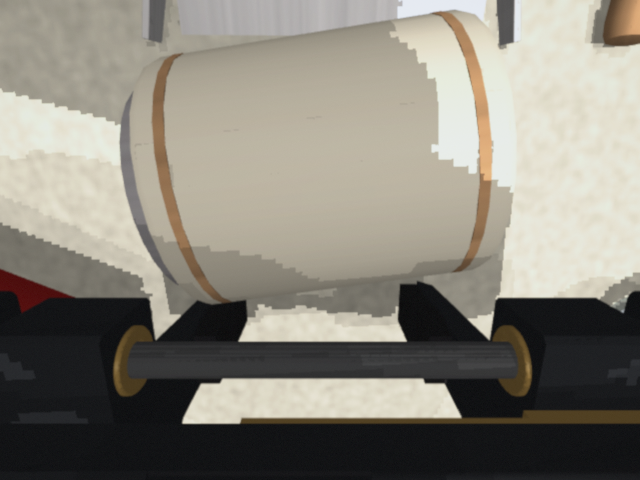

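servo_tool:
  deltas:
    - {"dx": 0.03, "dy": 0, "dz": 0, "ax": 0, "ay": 0, "az": 0, "hand": 70}
    - {"dx": 0.06, "dy": 0, "dz": 0, "ax": 0, "ay": 0, "az": 0, "hand": 70}
    - {"dx": 0.09, "dy": 0, "dz": 0, "ax": 0, "ay": 0, "az": 0, "hand": 70}
    - {"dx": 0.12, "dy": 0, "dz": 0, "ax": 0, "ay": 0, "az": 0, "hand": 70}
    - {"dx": 0.15, "dy": 0, "dz": 0, "ax": 0, "ay": 0, "az": 0, "hand": 70}
    - {"dx": 0.18, "dy": 0, "dz": 0, "ax": 0, "ay": 0, "az": 0, "hand": 70}
    - {"dx": 0.21, "dy": 0, "dz": 0, "ax": 0, "ay": 0, "az": 0, "hand": 70}
    - {"dx": 0.24, "dy": 0, "dz": 0, "ax": 0, "ay": 0, "az": 0, "hand": 70}

```text
clock: 5.32
tool_pos: [0.448, -0.2246, 0.0591]
eef_rot: [0.726, 0.688, 0.0, -0.0]
contact_force: [-2.3, -2.5, 3.1]
opening: 0.797
```

Run:
```python
from h import *
st()
snap('wrist','w3')
```

```text
t 5.325 mill [  -3.4 -260.6   59.1] F [-2.33 -2.51  3.13] op 0.7970046084765074
```

View pics/w3.png

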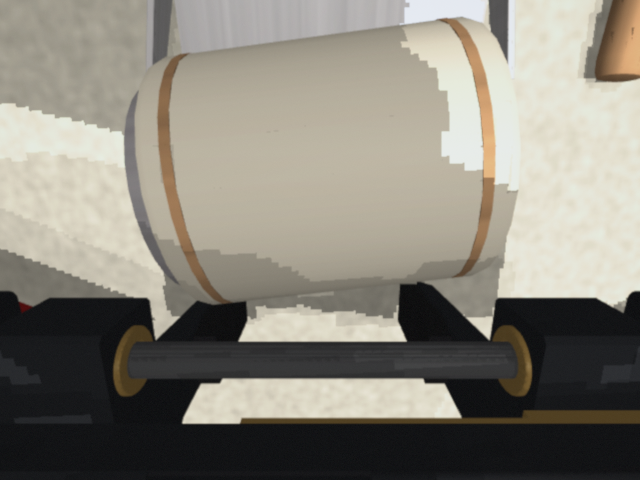

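servo_tool:
  deltas:
    - {"dx": 0.05, "dy": 0, "dz": 0, "ax": 0, "ay": 0, "az": 0, "hand": 70}
    - {"dx": 0.1, "dy": 0, "dz": 0, "ax": 0, "ay": 0, "az": 0, "hand": 70}
    - {"dx": 0.15, "dy": 0, "dz": 0, "ax": 0, "ay": 0, "az": 0, "hand": 70}
    - {"dx": 0.2, "dy": 0, "dz": 0, "ax": 0, "ay": 0, "az": 0, "hand": 70}
    - {"dx": 0.25, "dy": 0, "dz": 0, "ax": 0, "ay": 0, "az": 0, "hand": 70}
    - {"dx": 0.3, "dy": 0, "dz": 0, "ax": 0, "ay": 0, "az": 0, "hand": 70}
    - {"dx": 0.35, "dy": 0, "dz": 0, "ax": 0, "ay": 0, "az": 0, "hand": 70}
    - {"dx": 0.4, "dy": 0, "dz": 0, "ax": 0, "ay": 0, "az": 0, "hand": 70}
    - {"dx": 0.45, "dy": 0, "dz": 0, "ax": 0, "ay": 0, "az": 0, "hand": 70}
    - {"dx": 0.5, "dy": 0, "dz": 0, "ax": 0, "ay": 0, "az": 0, "hand": 70}

```text
clock: 6.62
tool_pos: [0.4496, -0.1946, 0.0591]
eef_rot: [0.726, 0.688, -0.0, -0.0]
contact_force: [-3.0, -3.3, 3.0]
opening: 0.797
```

Run:
```python
from h import *
st()
snap('wrist','w4')
```

```text
t 6.625 mill [  -3.4 -230.5   59.1] F [-3.   -3.34  2.98] op 0.7966515859523607
```

View pics/w4.png

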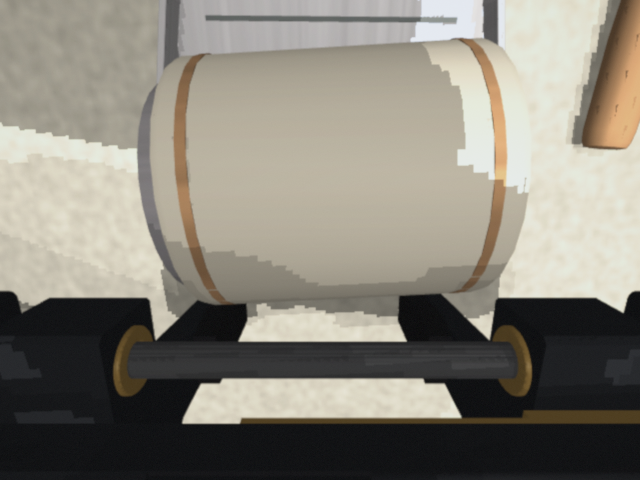

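servo_tool:
  deltas:
    - {"dx": 0.05, "dy": 0, "dz": 0, "ax": 0, "ay": 0, "az": 0, "hand": 70}
    - {"dx": 0.1, "dy": 0, "dz": 0, "ax": 0, "ay": 0, "az": 0, "hand": 70}
    - {"dx": 0.15, "dy": 0, "dz": 0, "ax": 0, "ay": 0, "az": 0, "hand": 70}
    - {"dx": 0.2, "dy": 0, "dz": 0, "ax": 0, "ay": 0, "az": 0, "hand": 70}
    - {"dx": 0.25, "dy": 0, "dz": -0.008, "ax": 0, "ay": 0, "az": 0, "hand": 70}
    - {"dx": 0.3, "dy": 0, "dz": -0.016, "ax": 0, "ay": 0, "az": 0, "hand": 70}
    - {"dx": 0.35, "dy": 0, "dz": -0.024, "ax": 0, "ay": 0, "az": 0, "hand": 70}
    - {"dx": 0.4, "dy": 0, "dz": -0.032, "ax": 0, "ay": 0, "az": 0, "hand": 70}
    - {"dx": 0.45, "dy": 0, "dz": -0.04, "ax": 0, "ay": 0, "az": 0, "hand": 70}
    - {"dx": 0.5, "dy": 0, "dz": -0.048, "ax": 0, "ay": 0, "az": 0, "hand": 70}

```text
clock: 7.92
tool_pos: [0.4527, -0.1656, 0.0623]
eef_rot: [0.726, 0.687, 0.001, 0.002]
contact_force: [-0.7, -4.0, 1.6]
opening: 0.794
```

Run:
```python
from h import *
st()
snap('wrist','w5')
```

```text
t 7.925 mill [  -1.8 -201.4   62.3] F [-0.66 -3.96  1.57] op 0.7939261694265624
```

View pics/w5.png

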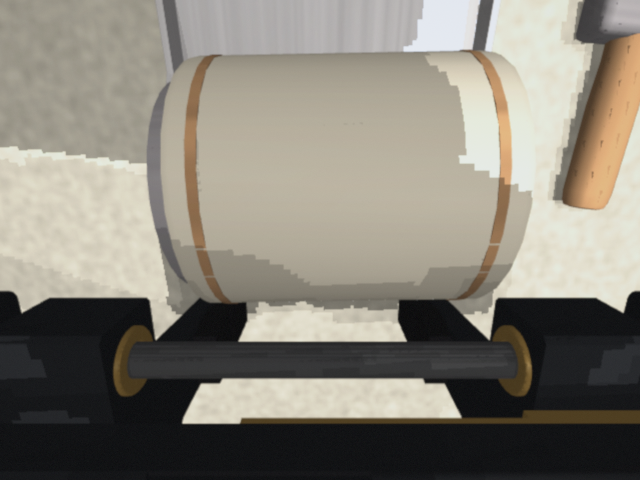

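servo_tool:
  deltas:
    - {"dx": 0.05, "dy": 0, "dz": -0.008, "ax": 0, "ay": 0, "az": 0, "hand": 70}
    - {"dx": 0.1, "dy": 0, "dz": -0.016, "ax": 0, "ay": 0, "az": 0, "hand": 70}
    - {"dx": 0.15, "dy": 0, "dz": -0.024, "ax": 0, "ay": 0, "az": 0, "hand": 70}
    - {"dx": 0.2, "dy": 0, "dz": -0.032, "ax": 0, "ay": 0, "az": 0, "hand": 70}
    - {"dx": 0.25, "dy": 0, "dz": -0.04, "ax": 0, "ay": 0, "az": 0, "hand": 70}
    - {"dx": 0.3, "dy": 0, "dz": -0.048, "ax": 0, "ay": 0, "az": 0, "hand": 70}
    - {"dx": 0.35, "dy": 0, "dz": -0.056, "ax": 0, "ay": 0, "az": 0, "hand": 70}
    - {"dx": 0.4, "dy": 0, "dz": -0.064, "ax": 0, "ay": 0, "az": 0, "hand": 70}
    - {"dx": 0.45, "dy": 0, "dz": -0.072, "ax": 0, "ay": 0, "az": 0, "hand": 70}
    - {"dx": 0.5, "dy": 0, "dz": -0.08, "ax": 0, "ay": 0, "az": 0, "hand": 70}

```text
clock: 9.22
tool_pos: [0.4528, -0.1347, 0.0668]
eef_rot: [0.726, 0.688, -0.0, -0.0]
contact_force: [-0.2, -2.7, 1.7]
opening: 0.797
```

Run:
```python
from h import *
st()
```

```text
t 9.225 mill [  -3.4 -170.5   66.8] F [-0.19 -2.71  1.68] op 0.7972913993094554
```

servo_tool:
  deltas:
    - {"dx": 0.05, "dy": 0, "dz": -0.008, "ax": 0, "ay": 0, "az": 0, "hand": 70}
    - {"dx": 0.1, "dy": 0, "dz": -0.016, "ax": 0, "ay": 0, "az": 0, "hand": 70}
    - {"dx": 0.15, "dy": 0, "dz": -0.024, "ax": 0, "ay": 0, "az": 0, "hand": 70}
    - {"dx": 0.2, "dy": 0, "dz": -0.032, "ax": 0, "ay": 0, "az": 0, "hand": 70}
    - {"dx": 0.25, "dy": 0, "dz": -0.04, "ax": 0, "ay": 0, "az": 0, "hand": 70}
    - {"dx": 0.3, "dy": 0, "dz": -0.048, "ax": 0, "ay": 0, "az": 0, "hand": 70}
    - {"dx": 0.35, "dy": 0, "dz": -0.056, "ax": 0, "ay": 0, "az": 0, "hand": 70}
    - {"dx": 0.4, "dy": 0, "dz": -0.064, "ax": 0, "ay": 0, "az": 0, "hand": 70}
    - {"dx": 0.45, "dy": 0, "dz": -0.072, "ax": 0, "ay": 0, "az": 0, "hand": 70}
    - {"dx": 0.5, "dy": 0, "dz": -0.08, "ax": 0, "ay": 0, "az": 0, "hand": 70}

```text
clock: 10.48
tool_pos: [0.4544, -0.1047, 0.0716]
eef_rot: [0.726, 0.688, 0.0, -0.0]
contact_force: [0.0, -4.1, 1.7]
opening: 0.795
```

Run:
```python
from h import *
st()
snap('wrist','w6')
```

```text
t 10.475 mill [  -3.4 -140.5   71.6] F [ 0.05 -4.11  1.73] op 0.7950584236497126
```

View pics/w6.png

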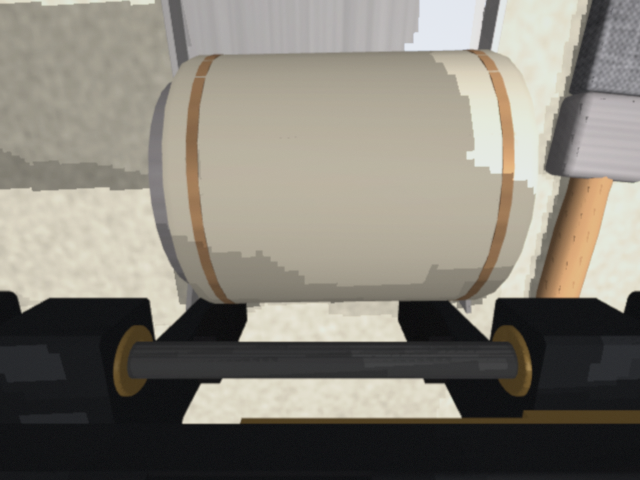

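servo_tool:
  deltas:
    - {"dx": 0.05, "dy": 0, "dz": -0.008, "ax": 0, "ay": 0, "az": 0, "hand": 70}
    - {"dx": 0.1, "dy": 0, "dz": -0.016, "ax": 0, "ay": 0, "az": 0, "hand": 70}
    - {"dx": 0.15, "dy": 0, "dz": -0.024, "ax": 0, "ay": 0, "az": 0, "hand": 70}
    - {"dx": 0.2, "dy": 0, "dz": -0.032, "ax": 0, "ay": 0, "az": 0, "hand": 70}
    - {"dx": 0.25, "dy": 0, "dz": -0.04, "ax": 0, "ay": 0, "az": 0, "hand": 70}
    - {"dx": 0.3, "dy": 0, "dz": -0.048, "ax": 0, "ay": 0, "az": 0, "hand": 70}
    - {"dx": 0.35, "dy": 0, "dz": -0.056, "ax": 0, "ay": 0, "az": 0, "hand": 70}
    - {"dx": 0.4, "dy": 0, "dz": -0.064, "ax": 0, "ay": 0, "az": 0, "hand": 70}
    - {"dx": 0.45, "dy": 0, "dz": -0.072, "ax": 0, "ay": 0, "az": 0, "hand": 70}
    - {"dx": 0.5, "dy": 0, "dz": -0.08, "ax": 0, "ay": 0, "az": 0, "hand": 70}

```text
clock: 11.78
tool_pos: [0.4561, -0.0747, 0.0764]
eef_rot: [0.726, 0.688, 0.0, -0.0]
contact_force: [0.4, -2.4, 1.9]
opening: 0.793
```

Run:
```python
from h import *
st()
```

```text
t 11.775 mill [  -3.3 -110.5   76.4] F [ 0.42 -2.41  1.89] op 0.7932298083734072
```

servo_tool:
  deltas:
    - {"dx": 0.05, "dy": 0, "dz": -0.008, "ax": 0, "ay": 0, "az": 0, "hand": 70}
    - {"dx": 0.1, "dy": 0, "dz": -0.016, "ax": 0, "ay": 0, "az": 0, "hand": 70}
    - {"dx": 0.15, "dy": 0, "dz": -0.024, "ax": 0, "ay": 0, "az": 0, "hand": 70}
    - {"dx": 0.2, "dy": 0, "dz": -0.032, "ax": 0, "ay": 0, "az": 0, "hand": 70}
    - {"dx": 0.25, "dy": 0, "dz": -0.04, "ax": 0, "ay": 0, "az": 0, "hand": 70}
    - {"dx": 0.3, "dy": 0, "dz": -0.048, "ax": 0, "ay": 0, "az": 0, "hand": 70}
    - {"dx": 0.35, "dy": 0, "dz": -0.056, "ax": 0, "ay": 0, "az": 0, "hand": 70}
    - {"dx": 0.4, "dy": 0, "dz": -0.064, "ax": 0, "ay": 0, "az": 0, "hand": 70}
    - {"dx": 0.45, "dy": 0, "dz": -0.072, "ax": 0, "ay": 0, "az": 0, "hand": 70}
    - {"dx": 0.5, "dy": 0, "dz": -0.08, "ax": 0, "ay": 0, "az": 0, "hand": 70}

```text
clock: 13.02
tool_pos: [0.4572, -0.0451, 0.0812]
eef_rot: [0.726, 0.688, -0.0, -0.0]
contact_force: [-1.8, -4.9, 2.6]
opening: 0.792
```

Run:
```python
from h import *
st()
snap('wrist','w7')
```

```text
t 13.025 mill [ -3.7 -80.9  81.2] F [-1.75 -4.93  2.61] op 0.7915657088950904
```

View pics/w7.png

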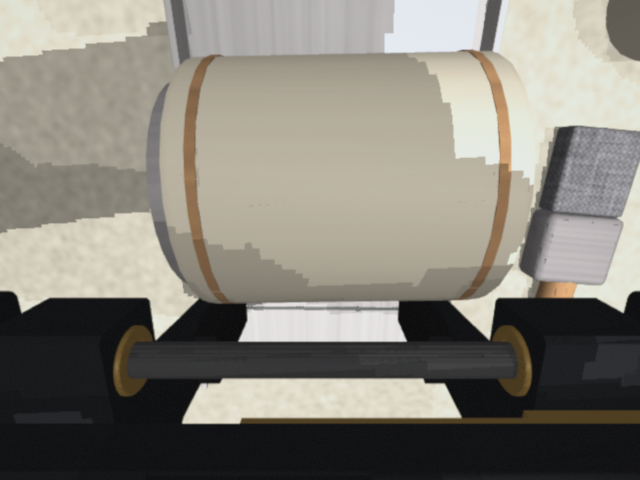

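servo_tool:
  deltas:
    - {"dx": 0.05, "dy": 0, "dz": -0.008, "ax": 0, "ay": 0, "az": 0, "hand": 70}
    - {"dx": 0.1, "dy": 0, "dz": -0.016, "ax": 0, "ay": 0, "az": 0, "hand": 70}
    - {"dx": 0.15, "dy": 0, "dz": -0.024, "ax": 0, "ay": 0, "az": 0, "hand": 70}
    - {"dx": 0.2, "dy": 0, "dz": -0.032, "ax": 0, "ay": 0, "az": 0, "hand": 70}
    - {"dx": 0.25, "dy": 0, "dz": -0.04, "ax": 0, "ay": 0, "az": 0, "hand": 70}
    - {"dx": 0.3, "dy": 0, "dz": -0.048, "ax": 0, "ay": 0, "az": 0, "hand": 70}
    - {"dx": 0.35, "dy": 0, "dz": -0.056, "ax": 0, "ay": 0, "az": 0, "hand": 70}
    - {"dx": 0.4, "dy": 0, "dz": -0.064, "ax": 0, "ay": 0, "az": 0, "hand": 70}
    - {"dx": 0.45, "dy": 0, "dz": -0.072, "ax": 0, "ay": 0, "az": 0, "hand": 70}
    - {"dx": 0.5, "dy": 0, "dz": -0.08, "ax": 0, "ay": 0, "az": 0, "hand": 70}

```text
clock: 14.32
tool_pos: [0.4583, -0.0156, 0.086]
eef_rot: [0.726, 0.688, -0.001, -0.0]
contact_force: [-1.8, -5.8, 4.2]
opening: 0.795
```

Run:
```python
from h import *
st()
```

```text
t 14.325 mill [ -4.3 -51.3  86. ] F [-1.8  -5.83  4.16] op 0.7949455588722751
```

servo_tool:
  deltas:
    - {"dx": 0.05, "dy": 0, "dz": -0.008, "ax": 0, "ay": 0, "az": 0, "hand": 70}
    - {"dx": 0.1, "dy": 0, "dz": -0.016, "ax": 0, "ay": 0, "az": 0, "hand": 70}
    - {"dx": 0.15, "dy": 0, "dz": -0.024, "ax": 0, "ay": 0, "az": 0, "hand": 70}
    - {"dx": 0.2, "dy": 0, "dz": -0.032, "ax": 0, "ay": 0, "az": 0, "hand": 70}
    - {"dx": 0.25, "dy": 0, "dz": -0.04, "ax": 0, "ay": 0, "az": 0, "hand": 70}
    - {"dx": 0.3, "dy": 0, "dz": -0.048, "ax": 0, "ay": 0, "az": 0, "hand": 70}
    - {"dx": 0.35, "dy": 0, "dz": -0.056, "ax": 0, "ay": 0, "az": 0, "hand": 70}
    - {"dx": 0.4, "dy": 0, "dz": -0.064, "ax": 0, "ay": 0, "az": 0, "hand": 70}
    - {"dx": 0.45, "dy": 0, "dz": -0.072, "ax": 0, "ay": 0, "az": 0, "hand": 70}
    - {"dx": 0.5, "dy": 0, "dz": -0.08, "ax": 0, "ay": 0, "az": 0, "hand": 70}

```text
clock: 15.58
tool_pos: [0.4594, 0.014, 0.0908]
eef_rot: [0.726, 0.688, -0.001, -0.001]
contact_force: [-1.8, -7.4, 5.0]
opening: 0.79
```

Run:
```python
from h import *
st()
snap('wrist','w8')
```

```text
t 15.575 mill [ -4.8 -21.7  90.8] F [-1.83 -7.44  5.03] op 0.7902327356326733
```

View pics/w8.png

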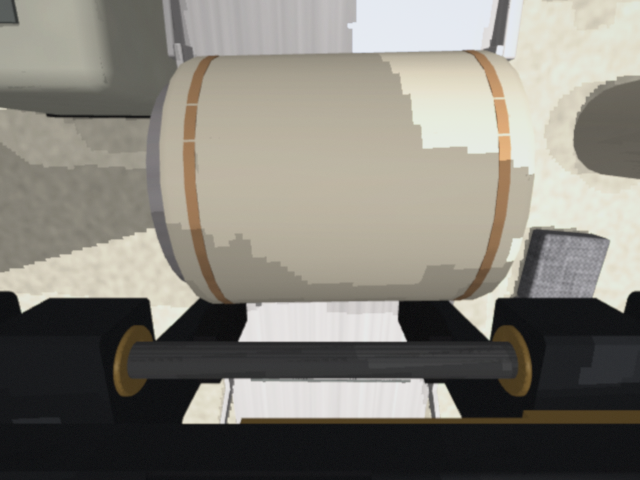

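servo_tool:
  deltas:
    - {"dx": 0.05, "dy": 0, "dz": -0.008, "ax": 0, "ay": 0, "az": 0, "hand": 70}
    - {"dx": 0.1, "dy": 0, "dz": -0.016, "ax": 0, "ay": 0, "az": 0, "hand": 70}
    - {"dx": 0.15, "dy": 0, "dz": -0.024, "ax": 0, "ay": 0, "az": 0, "hand": 70}
    - {"dx": 0.2, "dy": 0, "dz": -0.032, "ax": 0, "ay": 0, "az": 0, "hand": 70}
    - {"dx": 0.25, "dy": 0, "dz": -0.04, "ax": 0, "ay": 0, "az": 0, "hand": 70}
    - {"dx": 0.3, "dy": 0, "dz": -0.048, "ax": 0, "ay": 0, "az": 0, "hand": 70}
    - {"dx": 0.35, "dy": 0, "dz": -0.056, "ax": 0, "ay": 0, "az": 0, "hand": 70}
    - {"dx": 0.4, "dy": 0, "dz": -0.064, "ax": 0, "ay": 0, "az": 0, "hand": 70}
    - {"dx": 0.45, "dy": 0, "dz": -0.072, "ax": 0, "ay": 0, "az": 0, "hand": 70}
    - {"dx": 0.5, "dy": 0, "dz": -0.08, "ax": 0, "ay": 0, "az": 0, "hand": 70}

```text
clock: 16.88
tool_pos: [0.4607, 0.0439, 0.0956]
eef_rot: [0.726, 0.688, -0.002, -0.001]
contact_force: [-3.1, -7.7, 4.6]
opening: 0.794
```

Run:
```python
from h import *
st()
```

```text
t 16.875 mill [-5.   8.2 95.6] F [-3.07 -7.74  4.58] op 0.7938769698530297
```

servo_tool:
  deltas:
    - {"dx": 0.05, "dy": 0, "dz": -0.008, "ax": 0, "ay": 0, "az": 0, "hand": 70}
    - {"dx": 0.1, "dy": 0, "dz": -0.016, "ax": 0, "ay": 0, "az": 0, "hand": 70}
    - {"dx": 0.15, "dy": 0, "dz": -0.024, "ax": 0, "ay": 0, "az": 0, "hand": 70}
    - {"dx": 0.2, "dy": 0, "dz": -0.032, "ax": 0, "ay": 0, "az": 0, "hand": 70}
    - {"dx": 0.25, "dy": 0, "dz": -0.04, "ax": 0, "ay": 0, "az": 0, "hand": 70}
    - {"dx": 0.3, "dy": 0, "dz": -0.048, "ax": 0, "ay": 0, "az": 0, "hand": 70}
    - {"dx": 0.35, "dy": 0, "dz": -0.056, "ax": 0, "ay": 0, "az": 0, "hand": 70}
    - {"dx": 0.4, "dy": 0, "dz": -0.064, "ax": 0, "ay": 0, "az": 0, "hand": 70}
    - {"dx": 0.45, "dy": 0, "dz": -0.072, "ax": 0, "ay": 0, "az": 0, "hand": 70}
    - {"dx": 0.5, "dy": 0, "dz": -0.08, "ax": 0, "ay": 0, "az": 0, "hand": 70}

```text
clock: 18.12
tool_pos: [0.4623, 0.0739, 0.1003]
eef_rot: [0.726, 0.688, -0.002, -0.001]
contact_force: [-2.8, -5.9, 4.6]
opening: 0.797
```

Run:
```python
from h import *
st()
snap('wrist','w9')
```

```text
t 18.125 mill [ -5.   38.3 100.3] F [-2.81 -5.89  4.57] op 0.7965884414773252
```

View pics/w9.png

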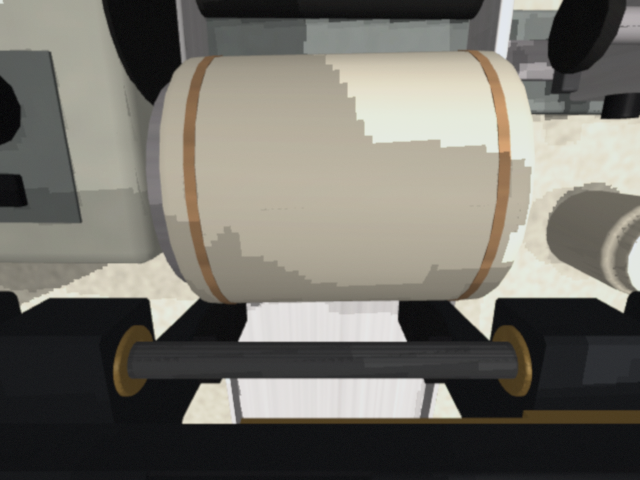

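servo_tool:
  deltas:
    - {"dx": 0.04, "dy": 0, "dz": -0.006, "ax": 0, "ay": 0, "az": 0, "hand": 70}
    - {"dx": 0.08, "dy": 0, "dz": -0.012, "ax": 0, "ay": 0, "az": 0, "hand": 70}
    - {"dx": 0.12, "dy": 0, "dz": -0.018, "ax": 0, "ay": 0, "az": 0, "hand": 70}
    - {"dx": 0.16, "dy": 0, "dz": -0.02, "ax": 0, "ay": 0, "az": 0, "hand": 70}
    - {"dx": 0.2, "dy": 0, "dz": -0.02, "ax": 0, "ay": 0, "az": 0, "hand": 70}
    - {"dx": 0.24, "dy": 0, "dz": -0.02, "ax": 0, "ay": 0, "az": 0, "hand": 70}
    - {"dx": 0.28, "dy": 0, "dz": -0.02, "ax": 0, "ay": 0, "az": 0, "hand": 70}
    - {"dx": 0.32, "dy": 0, "dz": -0.02, "ax": 0, "ay": 0, "az": 0, "hand": 70}

```text
clock: 19.18
tool_pos: [0.465, 0.0951, 0.1015]
eef_rot: [0.725, 0.688, 0.0, -0.001]
contact_force: [-1.5, 0.6, 1.0]
opening: 0.792
```

Run:
```python
from h import *
st()
```

```text
t 19.175 mill [ -3.5  59.6 101.5] F [-1.47  0.62  0.97] op 0.7917388049443049
```

servo_tool:
  deltas:
    - {"dx": 0.03, "dy": 0, "dz": 0, "ax": 0, "ay": 0, "az": 0, "hand": 70}
    - {"dx": 0.06, "dy": 0, "dz": 0, "ax": 0, "ay": 0, "az": 0, "hand": 70}
    - {"dx": 0.09, "dy": 0, "dz": 0, "ax": 0, "ay": 0, "az": 0, "hand": 70}
    - {"dx": 0.12, "dy": 0, "dz": 0, "ax": 0, "ay": 0, "az": 0, "hand": 70}
    - {"dx": 0.15, "dy": 0, "dz": 0, "ax": 0, "ay": 0, "az": 0, "hand": 70}
    - {"dx": 0.18, "dy": 0, "dz": 0, "ax": 0, "ay": 0, "az": 0, "hand": 70}

```text
clock: 19.92
tool_pos: [0.4658, 0.1049, 0.1016]
eef_rot: [0.726, 0.688, 0.0, 0.0]
contact_force: [0.3, -0.8, 0.5]
opening: 0.792
```

Run:
```python
from h import *
st()
snap('wrist','w10')
```

```text
t 19.925 mill [ -3.2  69.4 101.6] F [ 0.26 -0.81  0.53] op 0.792196960239153
```

View pics/w10.png

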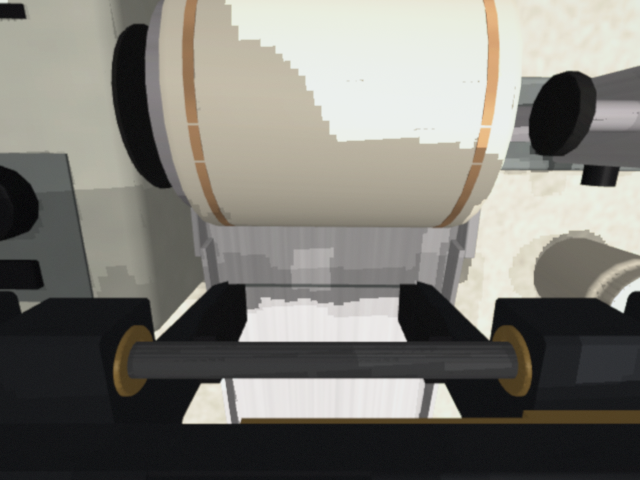

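Run:
```python
from h import *
print(r.get_state()['q'].round(2))
w,p=cloud('w10')
W=np.stack([*( (w[...,:2]-MP)@np.array([[np.cos(MY),-np.sin(MY)],[np.sin(MY),np.cos(MY)]])).transpose(2,0,1),w[...,2]],-1)*1000
for u,v in [(340,60),(340,130),(340,215),(165,100),(200,60),(490,60),(515,60),(508,130),(545,110),(560,110),(620,110),(600,180),(570,120)]: print(u,v,np.nanmedian(W[v-2:v+3,u-2:u+3].reshape(-1,3),axis=0).round(1))
RS=R.from_matrix(RT.as_matrix()@R.from_euler('z',90,degrees=True).as_matrix())
print(RS.as_matrix().round(2))
```

```text
[-0.38  0.8   0.1   2.14 -0.33  0.21 -0.04]
340 60 [  0.3 160.3 119.8]
340 130 [  0.5 142.3 120.4]
340 215 [  1.8 114.6 102.6]
165 100 [-47.6 150.3 120.4]
200 60 [-37.2 160.4 119.6]
490 60 [ 40.7 160.2 119.8]
515 60 [ 47.5 160.2 119.5]
508 130 [ 48.  142.3 120. ]
545 110 [ 86.8 152.   71.7]
560 110 [ 86.9 151.2  81.1]
620 110 [109.2 151.1  82.2]
600 180 [127.8 122.3  56.1]
570 120 [ 86.8 147.1  87.8]
[[ 1.   -0.05  0.  ]
 [-0.05 -1.   -0.  ]
 [ 0.    0.   -1.  ]]
```

servo_tool:
  deltas:
    - {"dx": 0, "dy": 0, "dz": -0.8, "ax": 0, "ay": 0, "az": 0, "hand": 40}
    - {"dx": 0, "dy": 0, "dz": -1.6, "ax": 0, "ay": 0, "az": 1, "hand": 20}
    - {"dx": 0.3, "dy": 0.6, "dz": -1.7, "ax": 0, "ay": 0, "az": 2.7, "hand": 0}
    - {"dx": 0.6, "dy": 1.2, "dz": -1.7, "ax": 0, "ay": 0, "az": 4.4, "hand": 0}
    - {"dx": 0.9, "dy": 1.8, "dz": -1.7, "ax": 0, "ay": 0, "az": 6.1, "hand": 0}
    - {"dx": 1.1, "dy": 2.4, "dz": -1.7, "ax": 0, "ay": 0, "az": 7.8, "hand": 0}
    - {"dx": 1.3, "dy": 3.0, "dz": -1.7, "ax": 0, "ay": 0, "az": 9.5, "hand": 0}
    - {"dx": 1.3, "dy": 3.2, "dz": -1.7, "ax": 0, "ay": 0, "az": 11.2, "hand": 0}
    - {"dx": 1.3, "dy": 3.2, "dz": -1.7, "ax": 0, "ay": 0, "az": 12.9, "hand": 0}
    - {"dx": 1.3, "dy": 3.2, "dz": -1.7, "ax": 0, "ay": 0, "az": 14.6, "hand": 0}

```text
clock: 21.22
tool_pos: [0.6614, 0.1724, 0.2031]
eef_rot: [1.0, -0.009, -0.0, -0.0]
contact_force: [-0.0, -0.3, -0.4]
opening: 0.009
```

Run:
```python
from h import *
st()
snap('wrist','w11');snap('side','s1')
RS=R.from_matrix(RT.as_matrix()@R.from_euler('z',90,degrees=True).as_matrix())
to(mw(.19,.148,.2),mw(.175,.148,.088),rot=RS)
```

```text
t 21.225 mill [188.5 147.3 203.1] F [-0.03 -0.31 -0.36] op 0.008576559398652279
d [ 0.028 -0.01   0.049] a [0.00666667 0.01       0.39333333]
d [-0.22  -0.021  1.916] a [0.00666667 0.01       0.39333333]
```

View pics/w11.png

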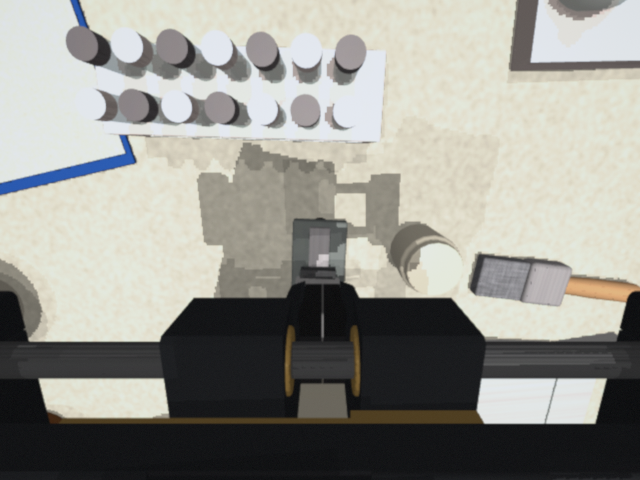

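View pics/s1.png

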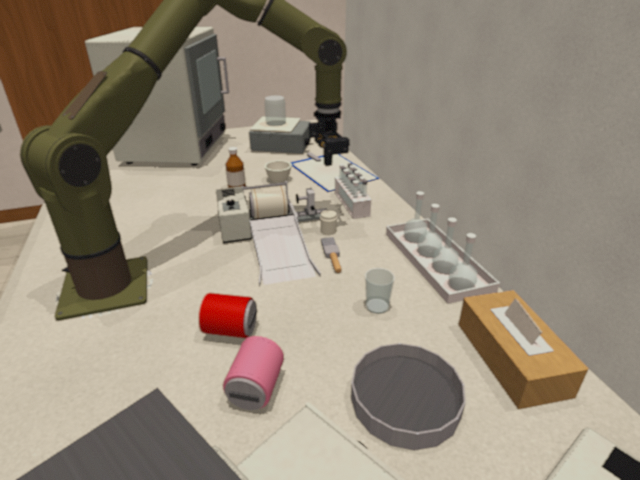

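servo_tool:
  deltas:
    - {"dx": -0.05, "dy": 0, "dz": 0.7, "ax": 0, "ay": 0, "az": 0.39, "hand": 0}
    - {"dx": -0.1, "dy": 0, "dz": 1.4, "ax": 0, "ay": 0, "az": 0.39, "hand": 0}
    - {"dx": -0.17, "dy": -0.01, "dz": 1.95, "ax": 0, "ay": 0, "az": 0.39, "hand": 0}
    - {"dx": -0.25, "dy": -0.02, "dz": 1.95, "ax": 0, "ay": 0, "az": 0.39, "hand": 0}
    - {"dx": -0.35, "dy": -0.02, "dz": 1.95, "ax": 0, "ay": 0, "az": 0.39, "hand": 0}
    - {"dx": -0.4, "dy": -0.02, "dz": 1.95, "ax": 0, "ay": 0, "az": 0.39, "hand": 0}

```text
clock: 22.08
tool_pos: [0.6384, 0.1739, 0.0885]
eef_rot: [1.0, -0.026, 0.001, -0.0]
contact_force: [0.1, -0.6, -0.5]
opening: 0.004
```

Run:
```python
from h import *
st()
snap('top','t2')
im=cv2.imread('pics/t2.png')[150:300,180:300]; cv2.imwrite('pics/t2c.png',cv2.resize(im,None,fx=4,fy=4,interpolation=cv2.INTER_CUBIC))
```

```text
t 22.075 mill [165.4 147.5  88.5] F [ 0.14 -0.6  -0.54] op 0.004350581809885687
```

View pics/t2c.png

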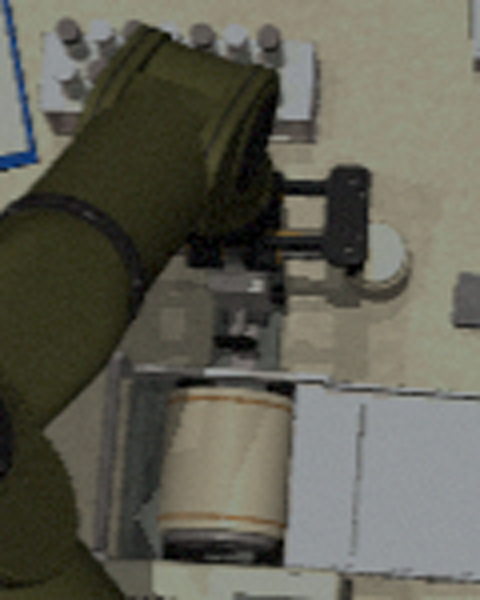

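servo_tool:
  deltas:
    - {"dx": -0.05, "dy": 0, "dz": 0, "ax": 0, "ay": 0, "az": 0, "hand": 0}
    - {"dx": -0.1, "dy": 0, "dz": 0, "ax": 0, "ay": 0, "az": 0, "hand": 0}
    - {"dx": -0.15, "dy": 0, "dz": 0, "ax": 0, "ay": 0, "az": 0, "hand": 0}
    - {"dx": -0.2, "dy": 0, "dz": 0, "ax": 0, "ay": 0, "az": 0, "hand": 0}
    - {"dx": -0.24, "dy": 0, "dz": 0, "ax": 0, "ay": 0, "az": 0, "hand": 0}
    - {"dx": -0.28, "dy": 0, "dz": 0, "ax": 0, "ay": 0, "az": 0, "hand": 0}
    - {"dx": -0.32, "dy": 0, "dz": 0, "ax": 0, "ay": 0, "az": 0, "hand": 0}
    - {"dx": -0.36, "dy": 0, "dz": 0, "ax": 0, "ay": 0, "az": 0, "hand": 0}
    - {"dx": -0.4, "dy": 0, "dz": 0, "ax": 0, "ay": 0, "az": 0, "hand": 0}
    - {"dx": -0.44, "dy": 0, "dz": 0, "ax": 0, "ay": 0, "az": 0, "hand": 0}

```text
clock: 23.38
tool_pos: [0.6112, 0.1753, 0.0866]
eef_rot: [1.0, -0.026, 0.0, -0.0]
contact_force: [2.1, 0.7, -0.8]
opening: 0.004
```

Run:
```python
from h import *
st()
```

```text
t 23.375 mill [138.2 147.6  86.6] F [ 2.14  0.65 -0.78] op 0.0035771217162833525
```

servo_tool:
  deltas:
    - {"dx": -0.04, "dy": 0, "dz": 0, "ax": 0, "ay": 0, "az": 0, "hand": 0}
    - {"dx": -0.08, "dy": 0, "dz": 0, "ax": 0, "ay": 0, "az": 0, "hand": 0}
    - {"dx": -0.12, "dy": 0, "dz": 0, "ax": 0, "ay": 0, "az": 0, "hand": 0}
    - {"dx": -0.15, "dy": 0, "dz": 0, "ax": 0, "ay": 0, "az": 0, "hand": 0}

```text
clock: 23.88
tool_pos: [0.6022, 0.1759, 0.0866]
eef_rot: [1.0, -0.026, 0.0, -0.0]
contact_force: [2.0, 0.8, -0.8]
opening: 0.002
```

Run:
```python
from h import *
st()
```

```text
t 23.875 mill [129.2 147.6  86.6] F [ 1.96  0.81 -0.79] op 0.0021756903920782714
```

servo_tool:
  deltas:
    - {"dx": -0.03, "dy": 0, "dz": 0, "ax": 0, "ay": 0, "az": 0, "hand": 0}
    - {"dx": -0.06, "dy": 0, "dz": 0, "ax": 0, "ay": 0, "az": 0, "hand": 0}
    - {"dx": -0.09, "dy": 0, "dz": 0, "ax": 0, "ay": 0, "az": 0, "hand": 0}

```text
clock: 24.25
tool_pos: [0.5969, 0.1762, 0.0866]
eef_rot: [1.0, -0.026, 0.0, -0.0]
contact_force: [2.9, 1.0, 0.1]
opening: 0.003
```

Run:
```python
from h import *
st()
snap('top','t3')
im=cv2.imread('pics/t3.png')[190:300,190:290]; cv2.imwrite('pics/t3c.png',cv2.resize(im,None,fx=5.4,fy=5.4,interpolation=cv2.INTER_CUBIC))
snap('side','s3')
im=cv2.imread('pics/s3.png')[170:250,210:350]; cv2.imwrite('pics/s3c.png',cv2.resize(im,None,fx=5,fy=5,interpolation=cv2.INTER_CUBIC))
```

```text
t 24.25 mill [123.9 147.6  86.6] F [2.88 0.95 0.15] op 0.0026991804102935025
```

View pics/t3c.png

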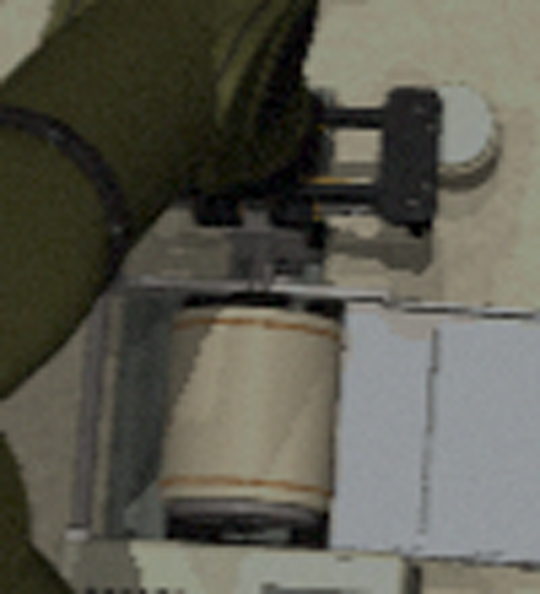

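View pics/s3c.png

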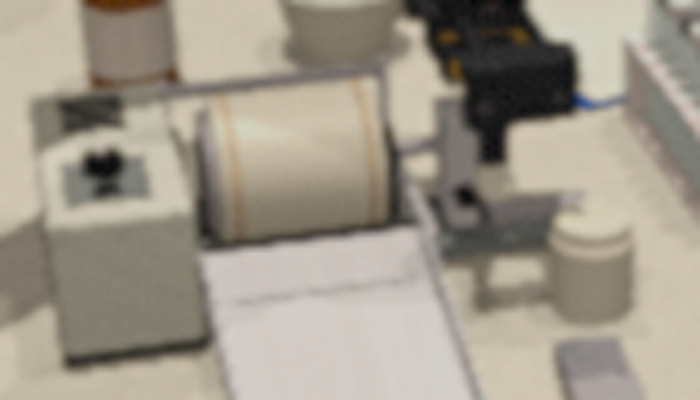

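servo_tool:
  deltas:
    - {"dx": -0.02, "dy": 0, "dz": 0, "ax": 0, "ay": 0, "az": 0, "hand": 0}
    - {"dx": -0.04, "dy": 0, "dz": 0, "ax": 0, "ay": 0, "az": 0, "hand": 0}

```text
clock: 24.6
tool_pos: [0.5946, 0.1761, 0.0867]
eef_rot: [1.0, -0.026, 0.0, -0.0]
contact_force: [2.4, 1.1, 0.3]
opening: 0.011
```

servo_tool:
  deltas:
    - {"dx": -0.01, "dy": 0, "dz": 0, "ax": 0, "ay": 0, "az": 0, "hand": 0}
    - {"dx": -0.02, "dy": 0, "dz": 0, "ax": 0, "ay": 0, "az": 0, "hand": 0}

```text
clock: 24.85
tool_pos: [0.5934, 0.1762, 0.0867]
eef_rot: [1.0, -0.026, 0.0, -0.0]
contact_force: [2.8, 2.3, -0.1]
opening: 0.003
```

servo_tool:
  deltas:
    - {"dx": -0.01, "dy": 0, "dz": 0, "ax": 0, "ay": 0, "az": 0, "hand": 0}
    - {"dx": -0.02, "dy": 0, "dz": 0, "ax": 0, "ay": 0, "az": 0, "hand": 0}

```text
clock: 25.1
tool_pos: [0.5922, 0.1762, 0.0866]
eef_rot: [1.0, -0.026, 0.0, -0.0]
contact_force: [3.0, 2.2, -0.6]
opening: 0.003
```

servo_tool:
  deltas:
    - {"dx": -0.01, "dy": 0, "dz": 0, "ax": 0, "ay": 0, "az": 0, "hand": 0}
    - {"dx": -0.02, "dy": 0, "dz": 0, "ax": 0, "ay": 0, "az": 0, "hand": 0}

```text
clock: 25.35
tool_pos: [0.5909, 0.1763, 0.0866]
eef_rot: [1.0, -0.026, 0.0, -0.0]
contact_force: [2.5, 1.5, 0.4]
opening: 0.004
```

servo_tool:
  deltas:
    - {"dx": -0.01, "dy": 0, "dz": 0, "ax": 0, "ay": 0, "az": 0, "hand": 0}
    - {"dx": -0.02, "dy": 0, "dz": 0, "ax": 0, "ay": 0, "az": 0, "hand": 0}

```text
clock: 25.6
tool_pos: [0.5903, 0.1763, 0.0867]
eef_rot: [1.0, -0.026, 0.001, 0.0]
contact_force: [4.9, 1.0, -0.9]
opening: 0.006
```

Run:
```python
from h import *
st()
snap('top','t4')
im=cv2.imread('pics/t4.png')[225:300,205:270]; cv2.imwrite('pics/t4c.png',cv2.resize(im,None,fx=8,fy=8,interpolation=cv2.INTER_CUBIC))
```

```text
t 25.6 mill [117.3 147.4  86.7] F [ 4.92  1.02 -0.92] op 0.006209856302371741
```

View pics/t4c.png

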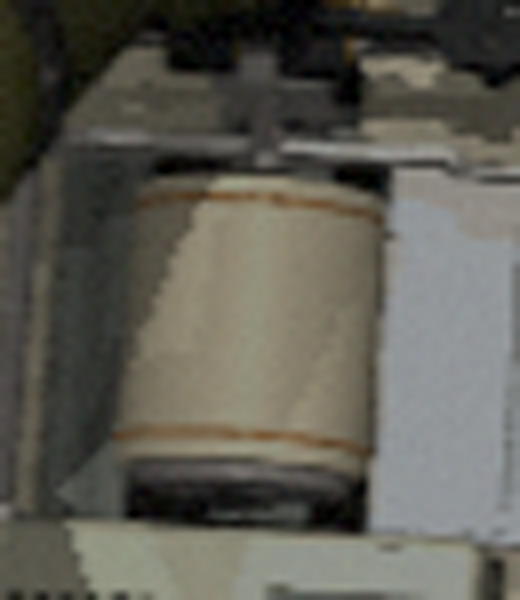

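servo_tool:
  deltas:
    - {"dx": -0.01, "dy": 0, "dz": 0, "ax": 0, "ay": 0, "az": 0, "hand": 0}
    - {"dx": -0.02, "dy": 0, "dz": 0, "ax": 0, "ay": 0, "az": 0, "hand": 0}

```text
clock: 25.9
tool_pos: [0.59, 0.1764, 0.0867]
eef_rot: [1.0, -0.026, 0.002, 0.0]
contact_force: [6.9, 1.9, -2.9]
opening: 0.006
```

servo_tool:
  deltas:
    - {"dx": 0.05, "dy": 0, "dz": 0, "ax": 0, "ay": 0, "az": 0, "hand": 0}
    - {"dx": 0.2, "dy": 0, "dz": 0, "ax": 0, "ay": 0, "az": 0, "hand": 0}
    - {"dx": 0.6, "dy": 0, "dz": 0, "ax": 0, "ay": 0, "az": 0, "hand": 0}
    - {"dx": 1.0, "dy": 0, "dz": -0.4, "ax": 0, "ay": 0, "az": 0, "hand": 0}
    - {"dx": 1.2, "dy": 0, "dz": -1.3, "ax": 0, "ay": 0, "az": 0, "hand": 0}
    - {"dx": 1.2, "dy": 0, "dz": -2.2, "ax": 0, "ay": 0, "az": 0, "hand": 0}
    - {"dx": 1.2, "dy": 0, "dz": -3.1, "ax": 0, "ay": 0, "az": 0, "hand": 0}
    - {"dx": 1.2, "dy": 0, "dz": -3.5, "ax": 0, "ay": 0, "az": 0, "hand": 0}

```text
clock: 26.9
tool_pos: [0.6612, 0.1714, 0.3]
eef_rot: [1.0, -0.027, 0.002, 0.0]
contact_force: [0.3, 0.1, 0.4]
opening: 0.004
```

Run:
```python
from h import *
st()
snap('side','s5'); snap('top','t5'); snap('wrist','w12')
im=cv2.imread('pics/s5.png')[170:250,210:350]; cv2.imwrite('pics/s5c.png',cv2.resize(im,None,fx=5,fy=5,interpolation=cv2.INTER_CUBIC))
im=cv2.imread('pics/t5.png')[190:300,190:290]; cv2.imwrite('pics/t5c.png',cv2.resize(im,None,fx=5.4,fy=5.4,interpolation=cv2.INTER_CUBIC))
```

```text
t 26.9 mill [188.4 146.2 300. ] F [0.3  0.08 0.38] op 0.004407142035353565
```

View pics/s5c.png

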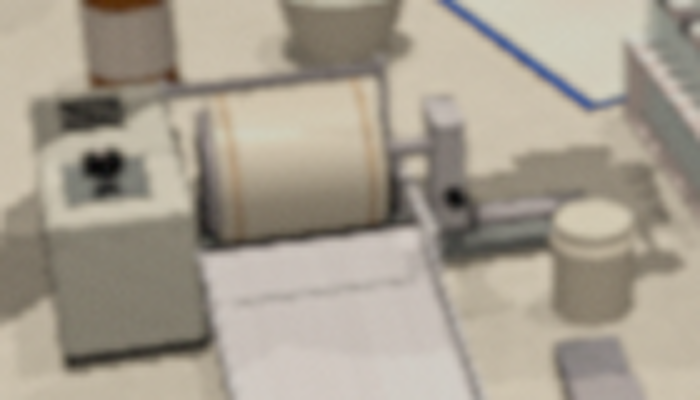

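View pics/t5c.png

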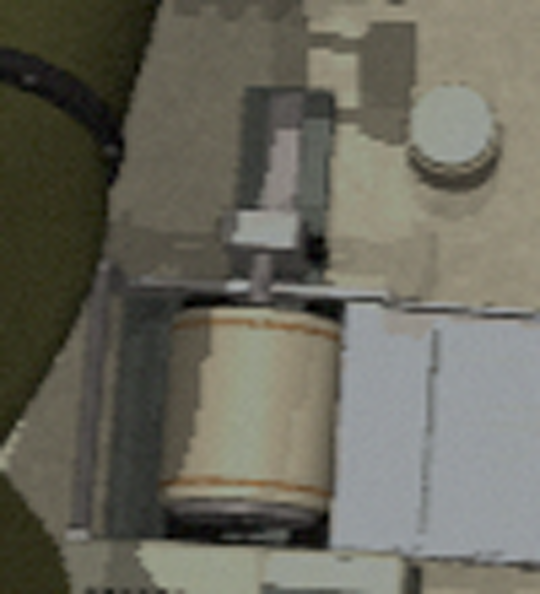

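View pics/w12.png

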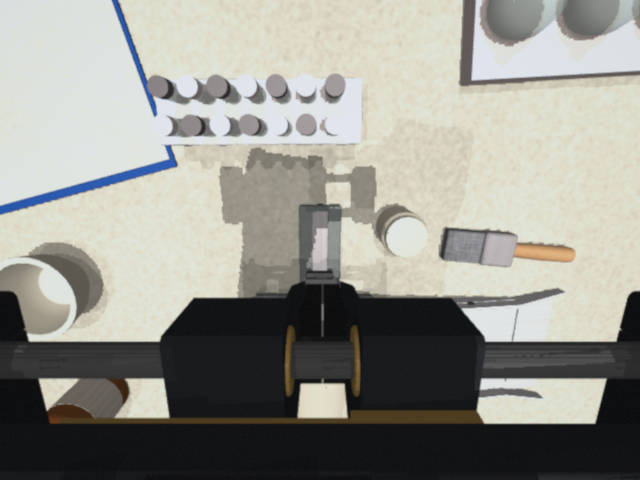

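servo_tool:
  deltas:
    - {"dx": -1, "dy": 0, "dz": 0, "ax": 0, "ay": 0, "az": 0, "hand": 0}
    - {"dx": -2, "dy": 0, "dz": 0.2, "ax": 0, "ay": 0, "az": 0, "hand": 0}
    - {"dx": -3, "dy": 0, "dz": 0.5, "ax": 0, "ay": 0, "az": 0, "hand": 0}
    - {"dx": -3.3, "dy": 0, "dz": 0.7, "ax": 0, "ay": 0, "az": 0, "hand": 0}
    - {"dx": -3.3, "dy": 0, "dz": 0.7, "ax": 0, "ay": 0, "az": 0, "hand": 0}

```text
clock: 27.68
tool_pos: [0.4599, 0.1832, 0.2527]
eef_rot: [1.0, -0.026, -0.003, 0.001]
contact_force: [0.4, 0.9, 0.1]
opening: 0.002
```

Run:
```python
from h import *
st()
snap('wrist','w13')
im=cv2.imread('pics/w13.png')[60:310,200:450]; cv2.imwrite('pics/w13c.png',cv2.resize(im,None,fx=2.4,fy=2.4,interpolation=cv2.INTER_CUBIC))
```

```text
t 27.675 mill [-13.3 147.3 252.7] F [0.38 0.9  0.08] op 0.001944417654255187
```

View pics/w13c.png

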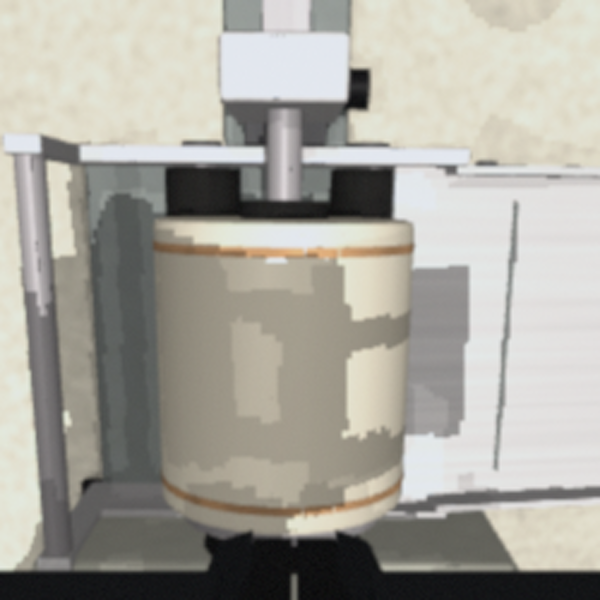

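Run:
```python
from h import *
print(r.finish_job())
```

```text
the job is handed in; nothing more can be done
None
```

I rolled the jar up the ramp at about 24 mm/s, with two fingers behind it, until it dropped into its seat. I then pushed the end stop along its track against the jar and handed the job in at about 27.7 s. The robot was clear of everything at hand-in.

- **Jar on the way up:** it started about 8° out of square. The fingers had straightened it by the time it reached the foot of the ramp. The push stayed below about 8 N.
- **Jar in its seat:** measured before the stop was pushed, its top was 120 mm above the bench (121 expected) and it was about centred on the rollers lengthwise. The last wrist picture shows it square in its seat.
- **End stop:** it slid at 2–3 N, then stalled as the force rose to 6.9 N, which shows the pad met the jar. After the hand withdrew, the last wrist picture shows no visible gap between pad and jar.
- **Everything else:** nothing else on the bench appears disturbed in the final pictures; I checked this by eye only.

One early reading was bad: a fit of the jar's position from the wrist depth image came out clearly wrong. I ignored it and relied on the top camera's fit, which the pictures bore out. The stop also stood about 8 mm forward of fully back at the start, which did not affect the job.

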